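Turn the board over in the rotary soldering frame

ROBOT

A 6-joint arm with a two-finger parallel gripper is mounted at the origin on a cart in front of the work surface, level with it; the furniture and walls round the work are solid. World frame = base frame: x ahead of the robot, y to its left, z up, the work surface at z = 0. Lengths are in m, angles in degrees, forces in N, time in s.
With the tool pointing down it reaches from about 0.375 to 0.9 m from the base axis. Payload 3.1 kg.
Tool frame: the origin (TCP) lies on the centre line of the jaws, within the pads' length; the fingertips stand 25 mm ahead of it and the grasp point (between the pads) lies 6 mm ahead of it; z points along the fingers, y is the line along which they close (so a half turn about z gives the same grasp; the last joint's range is limited). The gripper opens to 87 mm and grips with 3 to 60 N. Pads are 19 mm wide; open, the fingers measure 117 mm over their backs; the gripper's body (75 mm by 190 mm) begins 51 mm behind the grasp point.
Start: joints at [60.361, 30.224, 82.088, -0, 67.689, -10.227], TCP at [0.208, 0.589, 0.248] pointing down, gripper open.
Joint ranges: [-176.69, 176.69], [-43.24, 126.21], [12.49, 139.97], [-82, 262], [0, 151.66], [-163.58, 163.58]. Speed limits (degrees/s): [159.86, 159.86, 180, 180, 180, 180].

INTERFACE

Orientations are given as a 3x3 rotation matrix whose columns are the frame's x, y, z axes.
In Python, from rig import read_state, capture, camera_params, hand_in gives the robot as it stands.
- The arm moves only by the tool apply_moves, never from a script. Its argument "rows" is a list of rows, each an object of numbers: "x", "y", "z": the shift along the tool's x, y, z in mm; "rx", "ry", "rz": the turn, a rotation vector about the tool's x, y, z in units of 6 degrees (1.0 is 6 degrees); "claw": the closure in counts, from 0 (fully open) to 255 (shut). A call has 1 to 10 rows; each row is the pose to reach, as a shift and turn from the pose commanded when the call began, along the tool's axes at that moment; what a row does not reach only later rows make up. A row lasts 1/8 s, in which the tool goes at most 62.5 mm and 10.7 degrees, less where a joint would pass 70% of its speed; a pose out of reach is approached as far as the arm can. A call with a gripper value outside its range is refused whole. The fingers move at their own pace and stop on an object; the grip force is fixed at half the most. Time passes only in rows, so rows that repeat a pose let the fingers close. It gives the time, the measured TCP pose, the force, the opening and the grip force at its end, in the units of the state.
- read_state(): the state, without advancing time (a new reading comes with each control period).
- capture(name): name is "scene" or "top"; returns (picture, depth): 420x560x3 uint8, red, green, blue; 420x560 float32, m along the optical axis (not along the pixel's ray), 0 where there is no reading.
- camera_params(name): a dict with "fx", "fy", "cx", "cy" (pixels), "xyz" and "orientation" of the camera in the world. Camera axes: x right, y up, looking along -z (the intrinsics and any distortion apply to the point x, -y, -z); pixel columns grow to the right and rows downward; lengths in m; the calibration is good to about 2 mm. A picture is of the moment at which its call begins. camera_params takes no time and is no camera call.
- hand_in(): hands the job in; it is judged then, once.
The state is a dict: "time_s": time; "joint_positions": joint angles; "qvel": joint speeds; "tau": joint torques, N m; "position": TCP position; "tcp_rot": TCP orientation; "force": force on the tool from outside, world axes, zero at the start; "moment": the same for the moment, N m; "opening": opening from 0.0 (shut) to 1.0 (fully open); "grasp_force": force on a finger pad.
Only numpy, scipy, OpenCV 4.12 (cv2) and the standard library are available. Lean on these libraries where they do the work, as an engineer would, in place of code of your own. Each camera call takes 0.05 s, during which the arm holds its last target. There are 200 camera calls.

TASK

The parts are in and the board must be soldered from below: with the fingertips alone, push the locking bolt of the rotary soldering frame out by its knob, tip the frame over by pushing its rails (far rail down, then the raised near rail up, over and away from you) until it lies flat on its other stop with the solder side up, and push the bolt fully home again so that the frame is locked. Push gently and steadily: grip, pinch or lift nothing, press only on the metal rails and the knob, never on the board, and leave everything else on the bench where it is.

Things in the scene. Friction and masses are not known exactly. Their poses are not given: they have to be found in the camera images.
- stand: heavy fixed stand of the rotary soldering frame: dark base 110 x 205 x 12, two grey pillars to 116 high, a foot with the bolt bracket on its +y side out to y = 180. Origin on the bench under the frame's middle; z up, y along the turning axis toward the bolt, x away from the robot. Turning axis: x = 0, 100 above the bench. The guide eyes beside the bolt's knob reach 112 high.
- frame: flat metal frame that carries the circuit board and turns on the two pillars: 127 across (x) by 156 along the axis (y), 14 thick. Origin on the turning axis, half-way between the pillars; its z is normal to the board, up at the start (parts side up) and down when turned over.
- frame_turn (a joint): angle of the frame (rad): 0 = flat, parts side up (start); 3.14 = flat on its other stop, solder side up. It turns only between these stops, and only this way: far rail down, near rail up, over the top and away from the robot. Stiff, balanced hinge: stays at any angle where it is left, takes about 2 N at a rail.
- near_rail (a point): middle of the rail nearest the robot at the start: rail 19 wide, 14 thick, 156 long; this point is 54 from the turning axis, half-way through the thickness; the rail's outer edge is 63.5 and its inner edge 44.5 from the axis. It moves with the frame and ends on the far side.
- far_rail (a point): the same point of the other rail, on the robot's far side at the start, near side at the end.
- board: green circuit board 88 x 126, 2 thick, clipped between the rails, parts side up at the start; its solder side lies 5 below the rails' faces and the parts stand at most 3 above them. Origin at the middle of its underside, 2 below the turning axis.
- bolt: steel locking bolt, 8 square, sliding along the stand's y; its nose enters an 11 mm notch in the fork-ended steel plate on the frame's end, so it goes in only with the frame flat to about 3 degrees. Origin on the bolt's axis under its knob: at stand x = 28, height 100, y = 136 when home, 156 when fully withdrawn.
- bolt_slide (a joint): travel of the bolt (m): 0 = fully home (locked), 0.020 = fully withdrawn, away from the frame along the stand's +y; the nose clears the plate from 0.014. It takes about 2 N to slide and stays where it is left.
- bolt_knob (a point): middle of the bolt's upright black knob, 16 across, 24 high, standing 113 to 137 above the bench; this point is 125 above the bench.
- pliers: needle-nose pliers with red grips, 48 x 150 x 13, lying flat, bystander; origin on the bench under its middle
- tin: small round green tin, 50 across, 16 high, bystander; origin at the middle of its underside
- flux: slim dropper bottle with a needle, 30 across, 112 high, standing, bystander; origin at the middle of its underside
- braid: small flat reel, 54 x 50 x 10, lying, bystander; origin at the middle of its underside
- screwdriver: screwdriver with a yellow handle, 15 x 147 x 15, lying, bystander; origin on the bench under its middle

How it is judged:
By the outcome, as a careful person would: the job done as asked, in the order asked, and still so for the second after the job is handed in, with the robot touching nothing.
It also fails if it takes over 56 s, if anything falls off the work surface, if the arm or the gripper's body presses on something with over 40 N, if the wrist force passes 120 N, or if a joint passes its speed limit or range.

## Working session

There is one attempt and no reset: what is moved stays moved. The work goes in short steps, Python scripts to look and compute and a tool call to move; the robot and the scene stay as the last step left them, time stands still between calls to the robot, and variables do not carry over. Pictures are saved under pics/ and viewed, at most 10 in all, crops included, and the job is handed in when it is done.

Besides the shell and the picture viewer there is one more tool, called after "Emit:" by a JSON object that holds its "method" and its "body". apply_moves: Moves the arm, as the interface text tells. Its arguments: {"type":"object","properties":{"rows":{"type":"array"}},"required":["rows"]}

```bash
mkdir -p pics
cat > h.py <<'E'
import numpy as np,cv2
from rig import *
def cloud(n):
    im,d=capture(n);p=camera_params(n)
    v,u=np.mgrid[:d.shape[0],:d.shape[1]]
    P=np.stack([(u-p['cx'])/p['fx']*d,-(v-p['cy'])/p['fy']*d,-d],-1)
    W=P@np.array(p['orientation']).T+np.array(p['xyz']);W[d==0]=np.nan
    return im,d,W
def save(n,im): cv2.imwrite('pics/'+n+'.png',im[...,::-1])
E
python3 - <<'E'
from h import *
for n in('top','scene'):
    im,d,W=cloud(n);save(n+'0',im);np.savez(n+'0.npz',im=im,W=W)
    p=camera_params(n);print(n,p)
print(read_state())
E
```

```text
top {'fx': 396.6771644731989, 'fy': 396.6771644731989, 'cx': 285.2234464992481, 'cy': 203.47381162325334, 'xyz': array([0.2937957 , 0.12425435, 0.9229922 ]), 'orientation': array([[ 0.02814685,  0.96557863, -0.25858396],
       [-0.99960269,  0.02757369, -0.00584377],
       [ 0.0014875 ,  0.25864571,  0.96597111]])}
scene {'fx': 447.0150637347616, 'fy': 447.0150637347616, 'cx': 275.89041038581047, 'cy': 202.77342475145562, 'xyz': array([1.24683162, 0.24327144, 0.51209876]), 'orientation': array([[-0.15880536, -0.47198375,  0.86718637],
       [ 0.98729242, -0.08114424,  0.13663564],
       [ 0.00587738,  0.877865  ,  0.47887211]])}
{'time_s': 0.1, 'joint_positions': array([ 6.03614492e+01,  3.02727612e+01,  8.21472844e+01, -1.13700214e-03,
        6.76894948e+01, -1.02267019e+01]), 'qvel': array([-0.04407909, -0.05855734, -0.17729047,  0.06684074,  0.04187599,
       -0.06602826]), 'tau': array([ 4.78058464e-04, -4.40987098e+01, -1.77151716e+01,  6.35814015e-02,
        5.33523923e-02, -4.54288306e-05]), 'position': array([0.20739441, 0.5889555 , 0.24668863]), 'tcp_rot': array([[-9.43156306e-01,  3.32348187e-01, -9.29499932e-04],
       [ 3.32349332e-01,  9.43154881e-01, -1.67077960e-03],
       [ 3.21381828e-04, -1.88472500e-03, -9.99998172e-01]]), 'force': array([-0.12681335,  1.06472804,  0.39241685]), 'moment': array([-0.01792052, -0.0224742 , -0.00584645]), 'grasp_force': 0.0, 'opening': 1.0028125749184575}
```

View pics/top0.png

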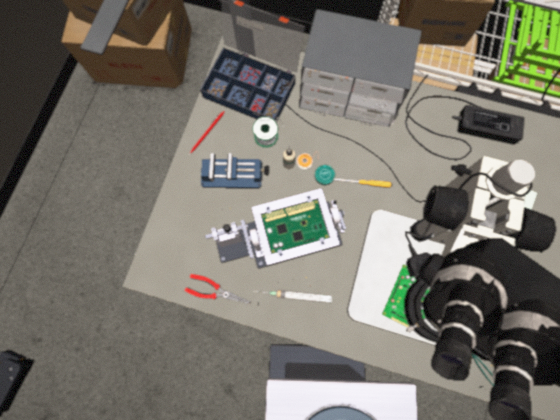

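View pics/scene0.png

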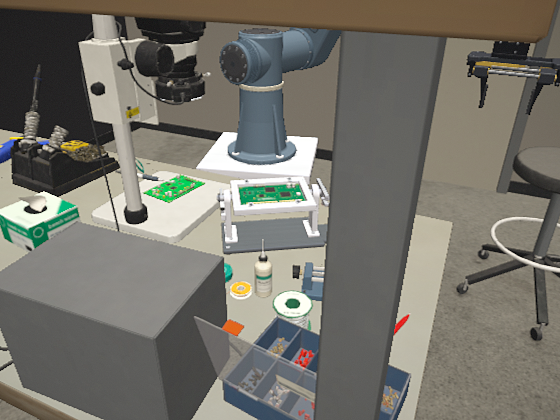

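The top view shows the white frame around (295,228). The bolt, knob and bracket are on its left at about (225,232), so stand +y is roughly world +y. The flux bottle is at (289,157) beyond the frame, and the microscope is to the right at about (470,220). Next I'll measure the frame and knob.

Run:
```python
from h import *
D=np.load('top0.npz');im=D['im'].astype(int);W=D['W'];p=camera_params('top')
print('cam d at table',W[300,200],W[100+60,200])
x0,x1,y0,y1=190,360,175,280
c=np.clip(D['im'][y0:y1,x0:x1],0,255);save('crop0',cv2.resize(c,None,fx=4.5,fy=4.5,interpolation=cv2.INTER_CUBIC))
def ray(u,v,z):
    R=np.array(p['orientation']);d=R@np.array([(u-p['cx'])/p['fx'],-(v-p['cy'])/p['fy'],-1]);o=np.array(p['xyz']);return o+d*(z-o[2])/d[2]
m=np.zeros(im.shape[:2],bool);m[y0:y1,x0:x1]=1
z=W[...,2];mm=m&(z>.095)&(z<.118)
mm&=(im.min(-1)>185)
n,l,s,cc=cv2.connectedComponentsWithStats(mm.astype(np.uint8))
i=1+np.argmax(s[1:,4]);print(s[i])
v,u=np.where(l==i)
P=np.array([ray(a,b,.107)[:2] for a,b in zip(u,v)],np.float32)
print(np.nanmedian(z[l==i]))
r=cv2.minAreaRect(P*1000);print(r);print(cv2.boxPoints(r))
# knob: high points
mk=m&(z>.120)
n,l,s,cc=cv2.connectedComponentsWithStats(mk.astype(np.uint8))
for i in range(1,n):
    q=l==i
    if s[i,4]>3:print(s[i],np.nanmean(W[q],0),np.nanmax(z[q]),im[q].mean(0))
```

```text
cam d at table [0.30954261 0.31588831 0.00086734] [ 0.64728951  0.34484184 -0.00221755]
[ 231  189  115   76 2229]
0.10774817105425982
((460.70947265625, 123.28207397460938), (126.31381225585938, 233.1421661376953), 17.267263412475586)
[[365.7973    215.85254  ]
 [435.00073    -6.7820377]
 [555.62164    30.711609 ]
 [486.4182    253.34619  ]]
[223 224   9   9  58] [0.45029038 0.24585531 0.13523483] 0.13999122306034917 [89.10344828 86.10344828 86.39655172]
```

View pics/crop0.png

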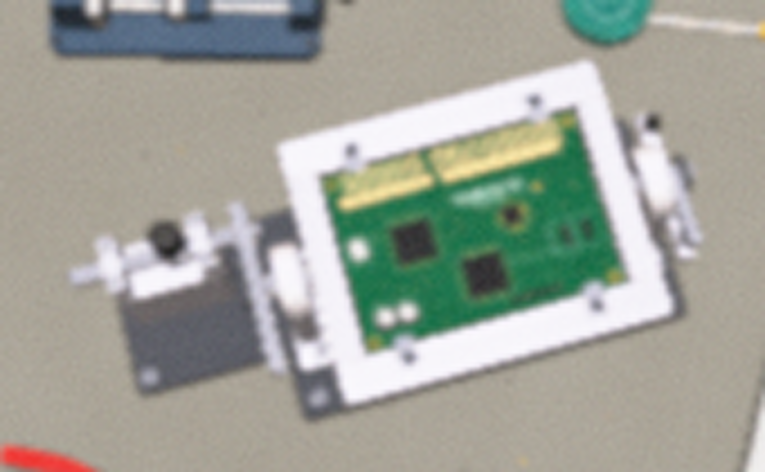

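The crop shows the knob at crop (167,240), between the two guide eyes. The white frame's corners are at about (278,145), (595,62), (345,405) and (680,312). I'll compute the stand pose and a helper for tip coordinates in the stand frame.

```bash
cat >> h.py <<'E'
A=np.radians(17.27);ex=np.array([np.cos(A),np.sin(A),0]);ey=np.array([-np.sin(A),np.cos(A),0])
O=np.array([.4645,.1085,0]);S=np.stack([ex,ey,[0,0,1]],1)
def tip():
    s=read_state();R=np.array(s['tcp_rot']);t=np.array(s['position'])+.025*R[:,2]
    print('t',round(s['time_s'],2),'tip stand mm',np.round((t-O)@S*1000,1),'F stand',np.round(np.array(s['force'])@S,1),'open',round(s['opening'],2))
    print('R stand',np.round((S.T@R),3).tolist(),'j',np.round(s['joint_positions'],0).tolist())
def rayp(p,u,v,z):
    R=np.array(p['orientation']);d=R@np.array([(u-p['cx'])/p['fx'],-(v-p['cy'])/p['fy'],-1]);o=np.array(p['xyz']);return o+d*(z-o[2])/d[2]
E
python3 - <<'E'
from h import *
p=camera_params('top')
for c,z in [((278,145),.107),((595,62),.107),((345,405),.107),((680,312),.107),((167,240),.137)]:
    w=rayp(p,190+(c[0]+.5)/4.5-.5,175+(c[1]+.5)/4.5-.5,z);print(c,np.round((w-O)@S*1000,1))
w=rayp(p,289,152,.1);print('flux',(w-O)@S*1000)
# rail edge profile in stand coords from depth
W=np.load('top0.npz')['W'];Q=(W-O)@S*1000
m=(abs(Q[...,2]-107)<5)&(abs(Q[...,1])<75)&(abs(Q[...,0])<90);x=Q[...,0][m];y=Q[...,1][m]
print('x range',np.percentile(x,[1,99]),'board/rail ok')
m=(abs(Q[...,2]-107)<5)&(abs(abs(Q[...,0])-54)<8)&(abs(Q[...,1])<110);print('y range',np.percentile(Q[...,1][m],[0.5,99.5]))
m=(Q[...,2]>122)&(abs(Q[...,1]-136)<30)&(abs(Q[...,0]-28)<30);print('knob',np.median(Q[m],0),np.ptp(Q[m],0))
tip()
T=O+S@np.array([.028,.100,.18])
s=read_state();R=np.array(s['tcp_rot']);t=np.array(s['position'])+.025*R[:,2]
print('shift tool mm to (28,100,180):',R.T@(T-t)*1000)
Rt=S@np.diag([-1,1,-1.]);print('rotvec units',cv2.Rodrigues(R.T@Rt)[0].ravel()*180/np.pi/6)
E
```

```text
(278, 145) [ 64.   76.8 107. ]
(595, 62) [ 62.8 -79.3 107. ]
(345, 405) [-62.5  77.8 107. ]
(680, 312) [-62.9 -81.8 107. ]
(167, 240) [ 26.6 135.2 137. ]
flux [165.43112702 -35.02062028 100.        ]
x range [-62.41512789  63.18435024] board/rail ok
y range [-78.25140617  76.11367884]
knob [ 27.05385529 135.64330857 136.86753833] [14.59974554 15.12350469 16.89193517]
t 0.1 tip stand mm [-102.9  535.1  221.7] F stand [0.2 1.1 0.4] open 1.0
R stand [[-0.802, 0.597, -0.001], [0.597, 0.802, -0.001], [0.0, -0.002, -1.0]] j [60.0, 30.0, 82.0, -0.0, 68.0, -10.0]
shift tool mm to (28,100,180): [-364.9098688  -270.64667888   42.0815735 ]
rotvec units [-0.01639644 -0.00872463 -6.11356748]
```

Emit:
{"method": "apply_moves", "body": {"rows": [{"x": -36, "y": -27, "rz": -0.6, "claw": 255}, {"x": -73, "y": -54, "rz": -1.2, "claw": 255}, {"x": -110, "y": -81, "rz": -1.8, "claw": 255}, {"x": -146, "y": -108, "rz": -2.4, "claw": 255}, {"x": -183, "y": -135, "rz": -3.0, "claw": 255}, {"x": -219, "y": -162, "rz": -3.7, "claw": 255}, {"x": -256, "y": -190, "rz": -4.3, "claw": 255}, {"x": -292, "y": -217, "z": 5, "rz": -4.9, "claw": 255}, {"x": -328, "y": -244, "z": 15, "rz": -5.5, "claw": 255}, {"x": -365, "y": -271, "z": 30, "rz": -6.1, "claw": 255}]}}

```text
validation failed for argument at $.ro...
```

```bash
python3 -c "
from h import *
tip()"
```

```text
t 0.1 tip stand mm [-102.9  535.1  221.7] F stand [0.2 1.1 0.4] open 1.0
R stand [[-0.802, 0.597, -0.001], [0.597, 0.802, -0.001], [0.0, -0.002, -1.0]] j [60.0, 30.0, 82.0, -0.0, 68.0, -10.0]
```

Emit:
{"method": "apply_moves", "body": {"rows": [{"x": -36, "y": -27, "z": 0, "rx": 0, "ry": 0, "rz": -0.6, "claw": 255}, {"x": -73, "y": -54, "z": 0, "rx": 0, "ry": 0, "rz": -1.2, "claw": 255}, {"x": -110, "y": -81, "z": 0, "rx": 0, "ry": 0, "rz": -1.8, "claw": 255}, {"x": -146, "y": -108, "z": 0, "rx": 0, "ry": 0, "rz": -2.4, "claw": 255}, {"x": -183, "y": -135, "z": 0, "rx": 0, "ry": 0, "rz": -3.0, "claw": 255}, {"x": -219, "y": -162, "z": 0, "rx": 0, "ry": 0, "rz": -3.7, "claw": 255}, {"x": -256, "y": -190, "z": 0, "rx": 0, "ry": 0, "rz": -4.3, "claw": 255}, {"x": -292, "y": -217, "z": 5, "rx": 0, "ry": 0, "rz": -4.9, "claw": 255}, {"x": -328, "y": -244, "z": 15, "rx": 0, "ry": 0, "rz": -5.5, "claw": 255}, {"x": -365, "y": -271, "z": 30, "rx": 0, "ry": 0, "rz": -6.1, "claw": 255}]}}

```text
time_s: 1.35
position: [0.4627, 0.2113, 0.2174]
tcp_rot: [[-0.955, -0.298, 0.001], [-0.298, 0.955, 0.0], [-0.001, 0.0, -1.0]]
force: [0.9, 0.6, -0.4]
opening: 0.022
grasp_force: 0.0
```

```bash
python3 -c "
from h import *
tip()"
```

```text
t 1.35 tip stand mm [ 28.8  98.7 192.4] F stand [ 1.   0.3 -0.4] open 0.02
R stand [[-1.0, -0.001, 0.001], [-0.001, 1.0, 0.0], [-0.001, 0.0, -1.0]] j [12.0, 24.0, 101.0, 0.0, 56.0, -95.0]
```

Emit:
{"method": "apply_moves", "body": {"rows": [{"x": 1, "y": 2, "z": 25, "rx": 0, "ry": 0, "rz": 0, "claw": 255}, {"x": 1, "y": 3, "z": 50, "rx": 0, "ry": 0, "rz": 0, "claw": 255}, {"x": 1, "y": 4, "z": 64, "rx": 0, "ry": 0, "rz": 0, "claw": 255}, {"x": 1, "y": 4, "z": 70, "rx": 0, "ry": 0, "rz": 0, "claw": 255}, {"x": 1, "y": 4, "z": 71, "rx": 0, "ry": 0, "rz": 0, "claw": 255}, {"x": 1, "y": 6, "z": 71, "rx": 0, "ry": 0, "rz": 0, "claw": 255}, {"x": 1, "y": 8, "z": 71, "rx": 0, "ry": 0, "rz": 0, "claw": 255}]}}

```text
time_s: 2.22
position: [0.4589, 0.2202, 0.1472]
tcp_rot: [[-0.955, -0.296, 0.001], [-0.296, 0.955, 0.0], [-0.002, -0.0, -1.0]]
force: [0.3, 0.7, -0.1]
opening: 0.008
grasp_force: 0.0
```

Run:
```python
from h import *
tip()
im,d,W=cloud('top');save('top1',cv2.resize(im[160:290,190:360],None,fx=4,fy=4,interpolation=cv2.INTER_CUBIC))
```

```text
t 2.23 tip stand mm [ 27.9 108.4 122.2] F stand [ 0.5  0.6 -0.1] open 0.01
R stand [[-1.0, 0.001, 0.002], [0.001, 1.0, -0.0], [-0.002, -0.0, -1.0]] j [13.0, 30.0, 104.0, 0.0, 46.0, -94.0]
```

View pics/top1.png

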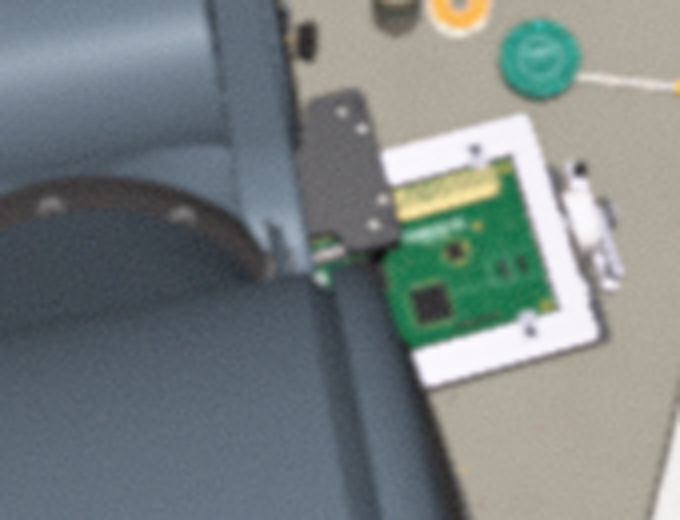

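The arm hides the knob in this view, with only the frame's right half visible at about (480,250). I'll go by force from here.

Emit:
{"method": "apply_moves", "body": {"rows": [{"x": 0, "y": 2, "z": 0, "rx": 0, "ry": 0, "rz": 0, "claw": 255}, {"x": 0, "y": 4, "z": 0, "rx": 0, "ry": 0, "rz": 0, "claw": 255}, {"x": 0, "y": 6, "z": 0, "rx": 0, "ry": 0, "rz": 0, "claw": 255}, {"x": 0, "y": 8, "z": 0, "rx": 0, "ry": 0, "rz": 0, "claw": 255}, {"x": 0, "y": 10, "z": 0, "rx": 0, "ry": 0, "rz": 0, "claw": 255}, {"x": 0, "y": 12, "z": 0, "rx": 0, "ry": 0, "rz": 0, "claw": 255}, {"x": 0, "y": 14, "z": 0, "rx": 0, "ry": 0, "rz": 0, "claw": 255}, {"x": 0, "y": 16, "z": 0, "rx": 0, "ry": 0, "rz": 0, "claw": 255}]}}

```text
time_s: 3.28
position: [0.4539, 0.235, 0.1465]
tcp_rot: [[-0.955, -0.296, 0.0], [-0.296, 0.955, -0.0], [0.0, -0.0, -1.0]]
force: [1.1, -1.6, 0.3]
opening: 0.005
grasp_force: 1.0
```

```bash
python3 -c "
from h import *
tip()"
```

```text
t 3.27 tip stand mm [ 27.4 124.  121.5] F stand [ 0.6 -1.8  0.3] open 0.0
R stand [[-1.0, 0.001, -0.0], [0.001, 1.0, -0.0], [0.0, -0.0, -1.0]] j [15.0, 30.0, 104.0, -0.0, 46.0, -92.0]
```

Emit:
{"method": "apply_moves", "body": {"rows": [{"x": 0, "y": 2, "z": 0, "rx": 0, "ry": 0, "rz": 0, "claw": 255}, {"x": 0, "y": 4, "z": 0, "rx": 0, "ry": 0, "rz": 0, "claw": 255}, {"x": 0, "y": 6, "z": 0, "rx": 0, "ry": 0, "rz": 0, "claw": 255}, {"x": 0, "y": 8, "z": 0, "rx": 0, "ry": 0, "rz": 0, "claw": 255}, {"x": 0, "y": 9, "z": 0, "rx": 0, "ry": 0, "rz": 0, "claw": 255}]}}

```text
time_s: 3.9
position: [0.4511, 0.2439, 0.1465]
tcp_rot: [[-0.955, -0.296, -0.0], [-0.296, 0.955, -0.0], [0.0, -0.0, -1.0]]
force: [0.6, -1.7, 0.6]
opening: 0.007
grasp_force: 1.0
```

```bash
python3 -c "
from h import *
tip()"
```

```text
t 3.9 tip stand mm [ 27.4 133.3 121.5] F stand [ 0.1 -1.8  0.6] open 0.01
R stand [[-1.0, 0.001, -0.0], [0.001, 1.0, -0.0], [0.0, -0.0, -1.0]] j [16.0, 30.0, 104.0, -0.0, 46.0, -91.0]
```

Go on a little until the end stop, then back off, lift, and move above the far side.

Emit:
{"method": "apply_moves", "body": {"rows": [{"x": 0, "y": 1, "z": 0, "rx": 0, "ry": 0, "rz": 0, "claw": 255}, {"x": 0, "y": 2, "z": 0, "rx": 0, "ry": 0, "rz": 0, "claw": 255}, {"x": 0, "y": 2, "z": 0, "rx": 0, "ry": 0, "rz": 0, "claw": 255}]}}

```text
time_s: 4.28
position: [0.4505, 0.2458, 0.1466]
tcp_rot: [[-0.955, -0.295, -0.0], [-0.295, 0.955, 0.0], [0.0, 0.0, -1.0]]
force: [0.7, -0.9, -0.6]
opening: 0.01
grasp_force: 0.8
```

```bash
python3 -c "
from h import *
tip()"
```

```text
t 4.28 tip stand mm [ 27.4 135.3 121.6] F stand [ 0.4 -1.1 -0.6] open 0.01
R stand [[-1.0, 0.001, -0.0], [0.001, 1.0, 0.0], [0.0, 0.0, -1.0]] j [16.0, 30.0, 103.0, 0.0, 46.0, -91.0]
```

Emit:
{"method": "apply_moves", "body": {"rows": [{"x": 0, "y": 1.5, "z": 0, "rx": 0, "ry": 0, "rz": 0, "claw": 255}, {"x": 0, "y": 3, "z": 0, "rx": 0, "ry": 0, "rz": 0, "claw": 255}, {"x": 0, "y": 3, "z": 0, "rx": 0, "ry": 0, "rz": 0, "claw": 255}]}}

```text
time_s: 4.65
position: [0.4496, 0.2487, 0.1465]
tcp_rot: [[-0.955, -0.296, -0.0], [-0.296, 0.955, 0.0], [0.0, 0.0, -1.0]]
force: [-0.1, -0.7, -0.4]
opening: 0.005
grasp_force: 0.7
```

```bash
python3 -c "
from h import *
tip()"
```

```text
t 4.65 tip stand mm [ 27.4 138.3 121.5] F stand [-0.3 -0.7 -0.4] open 0.0
R stand [[-1.0, 0.001, -0.0], [0.001, 1.0, 0.0], [0.0, 0.0, -1.0]] j [16.0, 31.0, 103.0, 0.0, 46.0, -91.0]
```

Emit:
{"method": "apply_moves", "body": {"rows": [{"x": 0, "y": 1, "z": 0, "rx": 0, "ry": 0, "rz": 0, "claw": 255}, {"x": 0, "y": 2, "z": 0, "rx": 0, "ry": 0, "rz": 0, "claw": 255}, {"x": 0, "y": 3, "z": 0, "rx": 0, "ry": 0, "rz": 0, "claw": 255}]}}

```text
time_s: 5.03
position: [0.4493, 0.25, 0.1466]
tcp_rot: [[-0.955, -0.297, 0.001], [-0.297, 0.955, -0.003], [0.0, -0.003, -1.0]]
force: [2.4, -10.2, 1.1]
opening: 0.003
grasp_force: 5.1
```

Run:
```python
from h import *
tip()
im,d,W=cloud('scene');save('sc1',cv2.resize(im[120:270,190:345],None,fx=3.8,fy=3.8,interpolation=cv2.INTER_CUBIC))
```

```text
t 5.03 tip stand mm [ 27.4 139.5 121.6] F stand [ -0.7 -10.4   1.1] open 0.0
R stand [[-1.0, -0.0, -0.0], [-0.0, 1.0, -0.003], [0.0, -0.003, -1.0]] j [17.0, 31.0, 103.0, -0.0, 46.0, -90.0]
```

View pics/sc1.png

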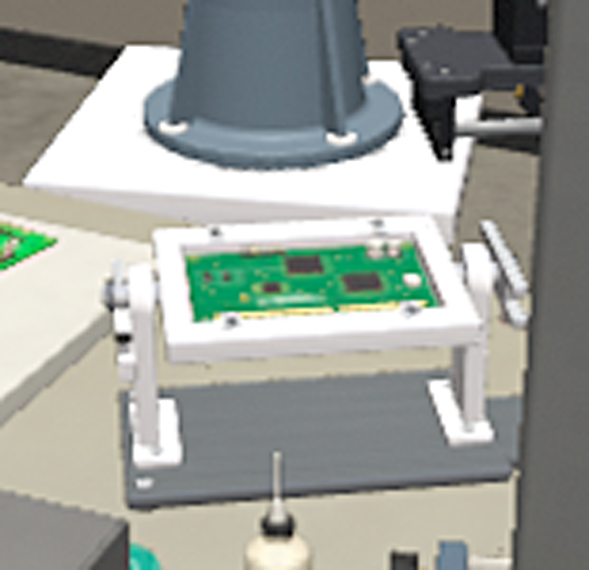

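Bolt fully withdrawn: the end stop gave 10 N. The scene view shows the frame still flat, with the fork plate at about (500,270). Next, go to the far rail with the tool tilted 30°.

Emit:
{"method": "apply_moves", "body": {"rows": [{"x": 0, "y": -6, "z": 0, "rx": 0, "ry": 0, "rz": 0, "claw": 255}, {"x": 0, "y": -8, "z": -20, "rx": 0, "ry": 0, "rz": 0, "claw": 255}, {"x": 0, "y": -10, "z": -50, "rx": 0, "ry": 0, "rz": 0, "claw": 255}, {"x": -12, "y": -40, "z": -60, "rx": 0, "ry": 1, "rz": 0, "claw": 255}, {"x": -24, "y": -75, "z": -60, "rx": 0, "ry": 2, "rz": 0, "claw": 255}, {"x": -36, "y": -110, "z": -60, "rx": 0, "ry": 3.5, "rz": 0, "claw": 255}, {"x": -42, "y": -138, "z": -50, "rx": 0, "ry": 5, "rz": 0, "claw": 255}, {"x": -42, "y": -139, "z": -30, "rx": 0, "ry": 5, "rz": 0, "claw": 255}, {"x": -42, "y": -139, "z": -8, "rx": 0, "ry": 5, "rz": 0, "claw": 255}, {"x": -42, "y": -139, "z": -2, "rx": 0, "ry": 5, "rz": 0, "claw": 255}]}}

```text
time_s: 6.32
position: [0.528, 0.1318, 0.1471]
tcp_rot: [[-0.825, -0.296, -0.481], [-0.257, 0.955, -0.147], [0.503, 0.002, -0.864]]
force: [0.1, 0.3, -0.5]
opening: 0.003
grasp_force: 0.0
```

```bash
python3 -c "
from h import *
tip()
im,d,W=cloud('top');np.save('wtop2.npy',W)
im,d,W=cloud('scene');Q=(W-O)@S*1000
m=(abs(Q[...,0]-27)<18)&(abs(Q[...,1]-155)<30)&(Q[...,2]>115)&(Q[...,2]<142);print(m.sum())
Q=(np.load('wtop2.npy')-O)@S*1000
m=(abs(Q[...,0]-27)<18)&(abs(Q[...,1]-150)<30)&(Q[...,2]>122)&(Q[...,2]<142);print(m.sum(),np.median(Q[m],0) if m.any() else 0)
"
```

```text
t 6.33 tip stand mm [ 54.9   3.5 125.4] F stand [ 0.2  0.2 -0.5] open 0.0
R stand [[-0.864, 0.001, -0.503], [0.0, 1.0, 0.002], [0.503, 0.002, -0.864]] j [5.0, 44.0, 79.0, -6.0, 87.0, -100.0]
0
57 [ 26.98039148 154.23320246 136.84478899]
```

Emit:
{"method": "apply_moves", "body": {"rows": [{"x": -5, "y": -2, "z": 6, "rx": 0, "ry": 0, "rz": 0, "claw": 255}, {"x": -9, "y": -3, "z": 11, "rx": 0, "ry": 0, "rz": 0, "claw": 255}, {"x": -11, "y": -3, "z": 15, "rx": 0, "ry": 0, "rz": 0, "claw": 255}, {"x": -13, "y": -3, "z": 19, "rx": 0, "ry": 0, "rz": 0, "claw": 255}, {"x": -16, "y": -3, "z": 23, "rx": 0, "ry": 0, "rz": 0, "claw": 255}, {"x": -18, "y": -3, "z": 26, "rx": 0, "ry": 0, "rz": 0, "claw": 255}]}}

```text
time_s: 7.18
position: [0.5332, 0.1288, 0.1168]
tcp_rot: [[-0.827, -0.296, -0.478], [-0.256, 0.955, -0.148], [0.501, -0.0, -0.866]]
force: [0.5, -0.4, 1.5]
opening: 0.003
grasp_force: 0.8
```

```bash
python3 -c "
from h import *
tip()"
```

```text
t 7.17 tip stand mm [59.1 -1.  95.2] F stand [ 0.3 -0.6  1.5] open 0.0
R stand [[-0.866, 0.001, -0.501], [0.001, 1.0, 0.0], [0.501, -0.0, -0.866]] j [5.0, 46.0, 79.0, -6.0, 84.0, -100.0]
```

Emit:
{"method": "apply_moves", "body": {"rows": [{"x": -0.5, "y": 0, "z": 4, "rx": 0, "ry": 0, "rz": 0, "claw": 255}, {"x": -1, "y": 0, "z": 8.5, "rx": 0, "ry": 0, "rz": 0, "claw": 255}, {"x": -2, "y": 0, "z": 13, "rx": 0, "ry": 0, "rz": 0, "claw": 255}, {"x": -3.5, "y": 0, "z": 17, "rx": 0, "ry": 0, "rz": 0, "claw": 255}, {"x": -4, "y": 0, "z": 22, "rx": 0, "ry": 0, "rz": 0, "claw": 255}, {"x": -4.5, "y": 0, "z": 26, "rx": 0, "ry": 0, "rz": 0, "claw": 255}, {"x": -4.5, "y": 0, "z": 30, "rx": 0, "ry": 0, "rz": 0, "claw": 255}, {"x": -4.5, "y": 0, "z": 34, "rx": 0, "ry": 0, "rz": 0, "claw": 255}]}}

```text
time_s: 8.18
position: [0.5206, 0.1251, 0.0852]
tcp_rot: [[-0.827, -0.295, -0.478], [-0.256, 0.955, -0.148], [0.5, 0.0, -0.866]]
force: [0.4, 0.1, 2.4]
opening: 0.006
grasp_force: 1.1
```

```bash
python3 -c "
from h import *
tip()
im,d,W=cloud('scene');save('sc2',cv2.resize(im[80:290,170:345],None,fx=2.8,fy=2.8,interpolation=cv2.INTER_CUBIC))"
```

```text
t 8.18 tip stand mm [46.  -0.8 63.6] F stand [ 0.4 -0.1  2.4] open 0.01
R stand [[-0.866, 0.002, -0.5], [0.001, 1.0, 0.001], [0.5, 0.0, -0.866]] j [5.0, 48.0, 82.0, -6.0, 80.0, -100.0]
```

View pics/sc2.png

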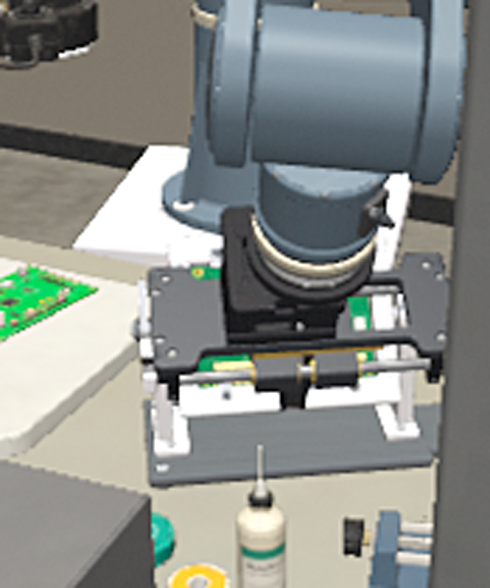

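The scene view shows the far rail pushed down by the fingers at about (295,395), with the frame at roughly 45°. The gripper body is clear, so I'll continue.

Emit:
{"method": "apply_moves", "body": {"rows": [{"x": 0, "y": 0, "z": 3.5, "rx": 0, "ry": 0, "rz": 0, "claw": 255}, {"x": 0.5, "y": 0, "z": 7, "rx": 0, "ry": 0, "rz": 0, "claw": 255}, {"x": 1, "y": 0, "z": 10.5, "rx": 0, "ry": 0, "rz": 0, "claw": 255}, {"x": 2, "y": 0, "z": 13.5, "rx": 0, "ry": 0, "rz": 0, "claw": 255}, {"x": 2.5, "y": 0, "z": 16, "rx": 0, "ry": 0, "rz": 0, "claw": 255}, {"x": 2.5, "y": 0, "z": 16, "rx": 0, "ry": 0, "rz": 0, "claw": 255}]}}

```text
time_s: 8.98
position: [0.5109, 0.122, 0.0725]
tcp_rot: [[-0.827, -0.295, -0.478], [-0.256, 0.955, -0.148], [0.5, 0.0, -0.866]]
force: [1.2, 0.7, -0.3]
opening: 0.004
grasp_force: 0.4
```

```bash
python3 -c "
from h import *
tip()"
```

```text
t 8.97 tip stand mm [35.8 -0.8 50.8] F stand [ 1.4  0.3 -0.3] open 0.0
R stand [[-0.866, 0.001, -0.5], [0.001, 1.0, 0.001], [0.5, 0.0, -0.866]] j [5.0, 49.0, 83.0, -6.0, 77.0, -100.0]
```

Emit:
{"method": "apply_moves", "body": {"rows": [{"x": 0, "y": 0, "z": -40, "rx": 0, "ry": 0, "rz": 0, "claw": 255}, {"x": 0, "y": 0, "z": -80, "rx": 0, "ry": 0, "rz": 0, "claw": 255}, {"x": 0, "y": 0, "z": -120, "rx": 0, "ry": 0, "rz": 0, "claw": 255}, {"x": 33, "y": 0, "z": -129, "rx": 0, "ry": -1, "rz": 0, "claw": 255}, {"x": 66, "y": 0, "z": -138, "rx": 0, "ry": -2, "rz": 0, "claw": 255}, {"x": 92, "y": 0, "z": -123, "rx": 0, "ry": -3, "rz": 0, "claw": 255}, {"x": 118, "y": 0, "z": -108, "rx": 0, "ry": -4, "rz": 0, "claw": 255}, {"x": 146, "y": 0, "z": -86, "rx": 0, "ry": -5, "rz": 0, "claw": 255}, {"x": 174, "y": 0, "z": -64, "rx": 0, "ry": -5, "rz": 0, "claw": 255}, {"x": 174, "y": 0, "z": -64, "rx": 0, "ry": -5, "rz": 0, "claw": 255}]}}

```text
time_s: 10.22
position: [0.3935, 0.0869, 0.2146]
tcp_rot: [[-0.956, -0.295, -0.005], [-0.295, 0.956, 0.0], [0.005, 0.002, -1.0]]
force: [0.3, -0.6, -0.2]
opening: 0.007
grasp_force: 0.0
```

```bash
python3 -c "
from h import *
tip()
im,d,W=cloud('scene');Q=(W-O)@S*1000
m=(abs(Q[...,1])<60)&(abs(Q[...,0])<64)&(Q[...,2]>30)&(Q[...,2]<172)
x,z=Q[...,0][m],Q[...,2][m]
for a in range(30,172,10):
  k=(z>=a)&(z<a+10)
  if k.sum()>5: print(a+5,k.sum(),np.median(x[k]).round(1),x[k].min().round(1),x[k].max().round(1))
"
```

```text
t 10.22 tip stand mm [-74.4   0.5 189.6] F stand [ 0.1 -0.7 -0.2] open 0.01
R stand [[-1.0, 0.002, -0.005], [0.002, 1.0, 0.002], [0.005, 0.002, -1.0]] j [-4.0, 17.0, 114.0, -0.0, 49.0, -111.0]
45 193 30.5 26.2 35.3
55 353 27.6 13.7 33.5
65 371 17.5 11.8 30.0
75 312 13.6 8.4 18.7
85 309 9.8 4.3 14.7
95 304 6.7 1.0 11.9
105 333 3.1 -1.8 10.0
115 307 -0.8 -7.2 3.8
125 303 -4.0 -9.5 4.4
135 335 -7.6 -13.7 3.2
145 235 -5.8 -13.5 0.0
155 339 -7.9 -22.7 -0.5
165 111 -10.7 -18.3 -7.4
```

Depth gives a frame angle of about 70°. Now push the raised near rail from the near side.

Emit:
{"method": "apply_moves", "body": {"rows": [{"x": -4, "y": 0, "z": 20, "rx": 0, "ry": 0, "rz": 0, "claw": 255}, {"x": -12, "y": 0, "z": 37, "rx": 0, "ry": 0, "rz": 0, "claw": 255}, {"x": -22, "y": 0, "z": 42, "rx": 0, "ry": 0, "rz": 0, "claw": 255}, {"x": -30, "y": 0, "z": 42, "rx": 0, "ry": 0, "rz": 0, "claw": 255}, {"x": -34, "y": 0, "z": 42, "rx": 0, "ry": 0, "rz": 0, "claw": 255}, {"x": -38, "y": 0, "z": 41, "rx": 0, "ry": 0, "rz": 0, "claw": 255}, {"x": -42, "y": 0, "z": 40, "rx": 0, "ry": 0, "rz": 0, "claw": 255}, {"x": -46, "y": 0, "z": 39, "rx": 0, "ry": 0, "rz": 0, "claw": 255}]}}

```text
time_s: 11.28
position: [0.4414, 0.1007, 0.1764]
tcp_rot: [[-0.955, -0.295, -0.0], [-0.295, 0.955, 0.0], [0.0, 0.0, -1.0]]
force: [-1.7, -0.3, 1.3]
opening: 0.003
grasp_force: 1.1
```

```bash
python3 -c "
from h import *
tip()"
```

```text
t 11.28 tip stand mm [-24.3  -0.6 151.4] F stand [-1.7  0.2  1.3] open 0.0
R stand [[-1.0, 0.002, -0.0], [0.002, 1.0, 0.0], [0.0, 0.0, -1.0]] j [-1.0, 24.0, 110.0, 0.0, 46.0, -109.0]
```

Emit:
{"method": "apply_moves", "body": {"rows": [{"x": -4, "y": 0, "z": -1, "rx": 0, "ry": 0, "rz": 0, "claw": 255}, {"x": -8, "y": 0, "z": -2, "rx": 0, "ry": 0, "rz": 0, "claw": 255}, {"x": -12, "y": 0, "z": -3, "rx": 0, "ry": 0, "rz": 0, "claw": 255}, {"x": -17, "y": 0, "z": -4, "rx": 0, "ry": 0, "rz": 0, "claw": 255}, {"x": -22, "y": 0, "z": -3.5, "rx": 0, "ry": 0, "rz": 0, "claw": 255}, {"x": -27, "y": 0, "z": -3, "rx": 0, "ry": 0, "rz": 0, "claw": 255}]}}

```text
time_s: 12.02
position: [0.4678, 0.1087, 0.1791]
tcp_rot: [[-0.955, -0.295, -0.0], [-0.295, 0.955, 0.0], [0.0, 0.0, -1.0]]
force: [-3.2, 0.3, -0.0]
opening: 0.004
grasp_force: 0.9
```

```bash
python3 -c "
from h import *
tip()
im,d,W=cloud('scene');save('sc3',cv2.resize(im[60:280,170:345],None,fx=2.7,fy=2.7,interpolation=cv2.INTER_CUBIC));Q=(W-O)@S*1000
m=(abs(Q[...,1])<60)&(abs(Q[...,0])<64)&(Q[...,2]>30)&(Q[...,2]<172)
x,z=Q[...,0][m],Q[...,2][m]
for a in range(30,172,10):
  k=(z>=a)&(z<a+10)
  if k.sum()>5: print(a+5,k.sum(),np.median(x[k]).round(1),x[k].min().round(1),x[k].max().round(1))
"
```

```text
t 12.03 tip stand mm [  3.2  -0.8 154.1] F stand [-2.9  1.2 -0. ] open 0.0
R stand [[-1.0, 0.001, -0.0], [0.001, 1.0, 0.0], [0.0, 0.0, -1.0]] j [-0.0, 25.0, 107.0, 0.0, 48.0, -107.0]
35 13 -10.2 -12.8 -8.9
45 184 -7.0 -11.3 -1.6
55 300 -5.4 -12.3 2.0
65 200 -7.5 -11.2 1.5
75 205 -4.3 -8.2 -0.4
85 210 -1.0 -4.8 3.7
95 213 2.8 -0.9 6.8
105 226 5.8 1.9 9.5
115 222 9.1 4.4 13.3
125 218 12.5 7.7 23.3
135 189 15.9 10.6 27.3
145 212 26.6 22.8 31.9
155 311 29.0 -4.7 32.6
165 249 22.0 -5.1 32.5
175 11 14.9 11.5 18.3
```

View pics/sc3.png

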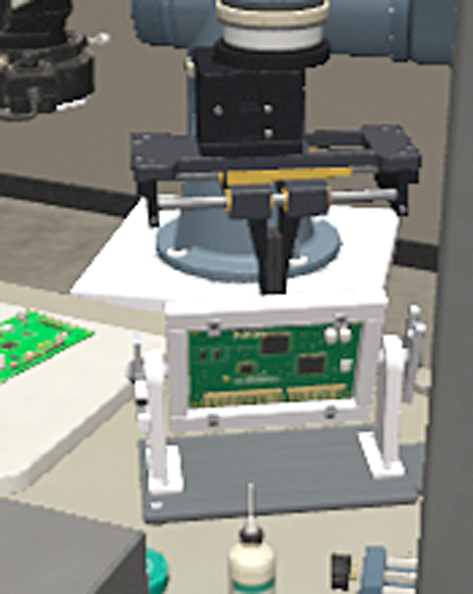

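The scene view shows the frame leaning away at about 109°, with the fingers on the upper rail at about (272,285). I'll follow the arc over and down.

Emit:
{"method": "apply_moves", "body": {"rows": [{"x": -4.5, "y": 0, "z": 1, "rx": 0, "ry": 0, "rz": 0, "claw": 255}, {"x": -9, "y": 0, "z": 3, "rx": 0, "ry": 0, "rz": 0, "claw": 255}, {"x": -13, "y": 0, "z": 5, "rx": 0, "ry": 0, "rz": 0, "claw": 255}, {"x": -17.5, "y": 0, "z": 7.5, "rx": 0, "ry": 0, "rz": 0, "claw": 255}, {"x": -21, "y": 0, "z": 10, "rx": 0, "ry": 0, "rz": 0, "claw": 255}, {"x": -25, "y": 0, "z": 13, "rx": 0, "ry": 0, "rz": 0, "claw": 255}, {"x": -28.5, "y": 0, "z": 16.5, "rx": 0, "ry": 0, "rz": 0, "claw": 255}, {"x": -31.5, "y": 0, "z": 20.5, "rx": 0, "ry": 0, "rz": 0, "claw": 255}]}}

```text
time_s: 13.08
position: [0.4983, 0.1179, 0.1586]
tcp_rot: [[-0.955, -0.296, 0.001], [-0.296, 0.955, 0.0], [-0.001, -0.0, -1.0]]
force: [0.2, -0.4, 2.7]
opening: 0.003
grasp_force: 1.1
```

```bash
cat > t.py <<'E'
from h import *
tip()
im,d,W=cloud('scene')
Q=(W-O)@S*1000
m=(abs(Q[...,1])<60)&(abs(Q[...,0])<64)&(Q[...,2]>30)&(Q[...,2]<135)&(im.astype(int)[...,1]>im.astype(int)[...,0]+25)
c=Q[m][:,[0,2]]
if len(c)>30:
    l=cv2.fitLine(c.astype(np.float32),cv2.DIST_HUBER,0,.01,.01).ravel();print('board n',len(c),'slope deg',np.degrees(np.arctan2(l[1],l[0])),l)
E
python3 t.py
```

```text
t 13.07 tip stand mm [ 35.1  -1.  133.6] F stand [ 0.1 -0.4  2.7] open 0.0
R stand [[-1.0, 0.001, 0.001], [0.001, 1.0, -0.0], [-0.001, -0.0, -1.0]] j [1.0, 29.0, 103.0, -0.0, 48.0, -106.0]
```

Emit:
{"method": "apply_moves", "body": {"rows": [{"x": -4, "y": 0, "z": 3.5, "rx": 0, "ry": 0, "rz": 0, "claw": 255}, {"x": -8, "y": 0, "z": 7, "rx": 0, "ry": 0, "rz": 0, "claw": 255}, {"x": -11.5, "y": 0, "z": 11.5, "rx": 0, "ry": 0, "rz": 0, "claw": 255}, {"x": -14.5, "y": 0, "z": 16, "rx": 0, "ry": 0, "rz": 0, "claw": 255}, {"x": -18, "y": 0, "z": 20, "rx": 0, "ry": 0, "rz": 0, "claw": 255}, {"x": -21, "y": 0, "z": 23.5, "rx": 0, "ry": 0, "rz": 0, "claw": 255}]}}

```text
time_s: 13.88
position: [0.518, 0.1242, 0.1349]
tcp_rot: [[-0.955, -0.296, 0.0], [-0.296, 0.955, 0.0], [-0.0, -0.0, -1.0]]
force: [-0.4, -0.6, 0.8]
opening: 0.004
grasp_force: 0.8
```

```bash
python3 t.py
```

```text
t 13.88 tip stand mm [ 55.7  -0.9 109.9] F stand [-0.6 -0.4  0.8] open 0.0
R stand [[-1.0, 0.001, 0.0], [0.001, 1.0, -0.0], [-0.0, -0.0, -1.0]] j [1.0, 33.0, 101.0, 0.0, 46.0, -106.0]
board n 756 slope deg 2.6676445 [9.9891633e-01 4.6542358e-02 2.9762864e+00 1.0259722e+02]
```

Press the last 3 mm down gently to the stop.

Emit:
{"method": "apply_moves", "body": {"rows": [{"x": -1, "y": 0, "z": 1, "rx": 0, "ry": 0, "rz": 0, "claw": 255}, {"x": -1, "y": 0, "z": 2, "rx": 0, "ry": 0, "rz": 0, "claw": 255}, {"x": -1, "y": 0, "z": 3, "rx": 0, "ry": 0, "rz": 0, "claw": 255}, {"x": -1, "y": 0, "z": 3.5, "rx": 0, "ry": 0, "rz": 0, "claw": 255}]}}

```text
time_s: 14.42
position: [0.519, 0.1245, 0.1323]
tcp_rot: [[-0.955, -0.295, 0.001], [-0.295, 0.955, 0.0], [-0.001, -0.0, -1.0]]
force: [-1.4, 0.4, 8.1]
opening: 0.008
grasp_force: 3.9
```

```bash
python3 t.py
```

```text
t 14.43 tip stand mm [ 56.8  -0.9 107.3] F stand [-1.2  0.8  8.1] open 0.01
R stand [[-1.0, 0.001, 0.001], [0.001, 1.0, -0.0], [-0.001, -0.0, -1.0]] j [1.0, 33.0, 101.0, 0.0, 46.0, -106.0]
board n 839 slope deg 0.0705089 [9.9999923e-01 1.2306122e-03 3.6723399e+00 1.0271434e+02]
```

Frame flat on its stop. Now go to the outer side of the knob.

Emit:
{"method": "apply_moves", "body": {"rows": [{"x": 0, "y": 0, "z": -30, "rx": 0, "ry": 0, "rz": 0, "claw": 255}, {"x": 3, "y": 10, "z": -65, "rx": 0, "ry": 0, "rz": 0, "claw": 255}, {"x": 12, "y": 55, "z": -70, "rx": 0, "ry": 0, "rz": 0, "claw": 255}, {"x": 20, "y": 100, "z": -70, "rx": 0, "ry": 0, "rz": 0, "claw": 255}, {"x": 26, "y": 145, "z": -70, "rx": 0, "ry": 0, "rz": 0, "claw": 255}, {"x": 29, "y": 185, "z": -70, "rx": 0, "ry": 0, "rz": 0, "claw": 255}, {"x": 29, "y": 191, "z": -60, "rx": 0, "ry": 0, "rz": 0, "claw": 255}, {"x": 29, "y": 191, "z": -35, "rx": 0, "ry": 0, "rz": 0, "claw": 255}, {"x": 29, "y": 191, "z": -18, "rx": 0, "ry": 0, "rz": 0, "claw": 255}, {"x": 29, "y": 191, "z": -12, "rx": 0, "ry": 0, "rz": 0, "claw": 255}]}}

```text
time_s: 15.72
position: [0.4341, 0.2972, 0.1422]
tcp_rot: [[-0.956, -0.295, -0.002], [-0.295, 0.956, -0.001], [0.003, -0.001, -1.0]]
force: [0.5, 0.5, -0.3]
opening: 0.002
grasp_force: 0.0
```

```bash
python3 t.py
```

```text
t 15.72 tip stand mm [ 27.  189.2 117.2] F stand [ 0.6  0.4 -0.3] open 0.0
R stand [[-1.0, 0.002, -0.003], [0.002, 1.0, -0.001], [0.003, -0.001, -1.0]] j [22.0, 32.0, 102.0, -0.0, 47.0, -85.0]
board n 1056 slope deg 0.08192439 [9.9999899e-01 1.4298499e-03 2.7653899e+00 1.0264775e+02]
```

Emit:
{"method": "apply_moves", "body": {"rows": [{"x": 0, "y": -2, "z": -4.5, "rx": 0, "ry": 0, "rz": 0, "claw": 255}, {"x": 0, "y": -7, "z": -4.5, "rx": 0, "ry": 0, "rz": 0, "claw": 255}, {"x": 0, "y": -12, "z": -4.5, "rx": 0, "ry": 0, "rz": 0, "claw": 255}, {"x": 0, "y": -15, "z": -4.5, "rx": 0, "ry": 0, "rz": 0, "claw": 255}, {"x": 0, "y": -17, "z": -4.5, "rx": 0, "ry": 0, "rz": 0, "claw": 255}, {"x": 0, "y": -19, "z": -4.5, "rx": 0, "ry": 0, "rz": 0, "claw": 255}, {"x": 0, "y": -21, "z": -4.5, "rx": 0, "ry": 0, "rz": 0, "claw": 255}, {"x": 0, "y": -23, "z": -4.5, "rx": 0, "ry": 0, "rz": 0, "claw": 255}]}}

```text
time_s: 16.77
position: [0.4412, 0.2765, 0.1482]
tcp_rot: [[-0.955, -0.296, 0.0], [-0.296, 0.955, 0.0], [-0.0, 0.0, -1.0]]
force: [-0.5, 1.4, 1.4]
opening: 0.008
grasp_force: 1.0
```

```bash
python3 t.py
```

```text
t 16.77 tip stand mm [ 27.7 167.3 123.2] F stand [-0.1  1.5  1.4] open 0.01
R stand [[-1.0, 0.001, 0.0], [0.001, 1.0, 0.0], [-0.0, 0.0, -1.0]] j [20.0, 31.0, 102.0, 0.0, 47.0, -87.0]
board n 1063 slope deg 0.08734597 [9.9999887e-01 1.5244744e-03 3.0089910e+00 1.0265991e+02]
```

Emit:
{"method": "apply_moves", "body": {"rows": [{"x": 0, "y": -2, "z": 0, "rx": 0, "ry": 0, "rz": 0, "claw": 255}, {"x": 0, "y": -4, "z": 0, "rx": 0, "ry": 0, "rz": 0, "claw": 255}, {"x": 0, "y": -6, "z": 0, "rx": 0, "ry": 0, "rz": 0, "claw": 255}, {"x": 0, "y": -8, "z": 0, "rx": 0, "ry": 0, "rz": 0, "claw": 255}, {"x": 0, "y": -10, "z": 0, "rx": 0, "ry": 0, "rz": 0, "claw": 255}, {"x": 0, "y": -12, "z": 0, "rx": 0, "ry": 0, "rz": 0, "claw": 255}]}}

```text
time_s: 17.58
position: [0.4449, 0.2647, 0.1482]
tcp_rot: [[-0.955, -0.295, 0.0], [-0.295, 0.955, 0.0], [-0.0, 0.0, -1.0]]
force: [-0.2, 2.0, 1.0]
opening: 0.004
grasp_force: 1.0
```

```bash
python3 t.py
```

```text
t 17.57 tip stand mm [ 27.7 155.  123.2] F stand [0.4 2.  1. ] open 0.0
R stand [[-1.0, 0.001, 0.0], [0.001, 1.0, 0.0], [-0.0, 0.0, -1.0]] j [18.0, 31.0, 103.0, 0.0, 47.0, -89.0]
board n 1059 slope deg 0.13501763 [9.9999720e-01 2.3565004e-03 2.9887013e+00 1.0267724e+02]
```

Emit:
{"method": "apply_moves", "body": {"rows": [{"x": 0, "y": -1, "z": 0, "rx": 0, "ry": 0, "rz": 0, "claw": 255}, {"x": 0, "y": -2, "z": 0, "rx": 0, "ry": 0, "rz": 0, "claw": 255}, {"x": 0, "y": -3, "z": 0, "rx": 0, "ry": 0, "rz": 0, "claw": 255}, {"x": 0, "y": -4, "z": 0, "rx": 0, "ry": 0, "rz": 0, "claw": 255}, {"x": 0, "y": -4, "z": 0, "rx": 0, "ry": 0, "rz": 0, "claw": 255}]}}

```text
time_s: 18.25
position: [0.4456, 0.2624, 0.1482]
tcp_rot: [[-0.956, -0.294, -0.0], [-0.294, 0.956, 0.003], [-0.0, 0.003, -1.0]]
force: [-1.0, 7.6, 1.0]
opening: 0.005
grasp_force: 3.8
```

```bash
python3 t.py
```

```text
t 18.25 tip stand mm [ 27.6 152.6 123.2] F stand [1.3 7.5 1. ] open 0.01
R stand [[-1.0, 0.003, 0.0], [0.003, 1.0, 0.003], [-0.0, 0.003, -1.0]] j [18.0, 31.0, 103.0, 0.0, 47.0, -89.0]
board n 1061 slope deg 0.07762092 [9.99999106e-01 1.35474035e-03 2.81503892e+00 1.02635925e+02]
```

The bolt is home: the stop came at tip y = 152.6, as expected. Retreat and check.

Emit:
{"method": "apply_moves", "body": {"rows": [{"x": 0, "y": 8, "z": 0, "rx": 0, "ry": 0, "rz": 0, "claw": 255}, {"x": 0, "y": 18, "z": 0, "rx": 0, "ry": 0, "rz": 0, "claw": 255}, {"x": 0, "y": 24, "z": -30, "rx": 0, "ry": 0, "rz": 0, "claw": 255}, {"x": 0, "y": 40, "z": -70, "rx": 0, "ry": 0, "rz": 0, "claw": 255}, {"x": 0, "y": 85, "z": -90, "rx": 0, "ry": 0, "rz": 0, "claw": 255}, {"x": 0, "y": 130, "z": -90, "rx": 0, "ry": 0, "rz": 0, "claw": 255}, {"x": 0, "y": 175, "z": -90, "rx": 0, "ry": 0, "rz": 0, "claw": 255}, {"x": 0, "y": 220, "z": -90, "rx": 0, "ry": 0, "rz": 0, "claw": 255}, {"x": 0, "y": 250, "z": -90, "rx": 0, "ry": 0, "rz": 0, "claw": 255}, {"x": 0, "y": 250, "z": -90, "rx": 0, "ry": 0, "rz": 0, "claw": 255}]}}

```text
time_s: 19.55
position: [0.3708, 0.5015, 0.2376]
tcp_rot: [[-0.954, -0.299, 0.0], [-0.299, 0.954, -0.001], [0.0, -0.001, -1.0]]
force: [-0.2, -1.0, -0.9]
opening: 0.009
grasp_force: 0.0
```

```bash
python3 t.py
python3 - <<'E'
from h import *
im,d,W=cloud('top');Q=(W-O)@S*1000
m=(abs(Q[...,0]-27)<18)&(abs(Q[...,1]-145)<35)&(Q[...,2]>122)&(Q[...,2]<142);print(m.sum(),np.median(Q[m],0))
save('top9',cv2.resize(im[130:310,170:370],None,fx=3.3,fy=3.3,interpolation=cv2.INTER_CUBIC))
E
```

```text
t 19.55 tip stand mm [ 27.2 403.1 212.6] F stand [-0.5 -0.9 -0.9] open 0.01
R stand [[-1.0, -0.002, -0.0], [-0.002, 1.0, -0.001], [0.0, -0.001, -1.0]] j [43.0, 31.0, 83.0, -0.0, 66.0, -64.0]
board n 1058 slope deg 0.18529937 [9.99994755e-01 3.23407841e-03 3.02325296e+00 1.02647995e+02]
55 [ 27.32806698 134.06174676 136.83657582]
```

View pics/top9.png

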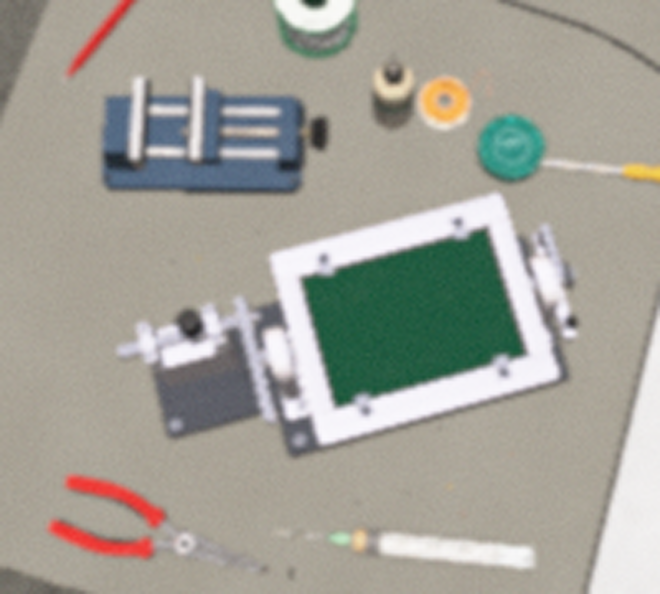

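The frame lies flat with the solder side up at about (415,320). The knob at (190,323) is back in its home position, and the other items are where they were.

```bash
python3 -c "
from rig import *
print(hand_in())"
```

```text
the job is handed in; nothing more can be done
None
```

The job is handed in: the frame is turned over onto its other stop with the solder side up and the bolt pushed fully home, finished at about 20 s of the 56 s limit; the last picture showed nothing else on the bench out of place.

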